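# Load a relay module into a clamshell test fixture

### The job

Press the orange thumb latch so that the sprung lid of the test fixture pops open, set the green relay module down level in the nest with its screw terminal towards the latch, then swing the lid down and press it until the latch snaps and keeps it shut, the module clamped on the pins. Be gentle: the latch needs only a light push and the lid a firm one, so do not lean on the fixture, do not ram the module onto the pins or slam the lid, and leave the other things on the bench where they are.

Things in the scene. Friction and masses are not known exactly. Their poses are not given: they have to be found in the camera images.
- fixture: clamshell test fixture, fixed to the bench. Black housing 120 x 100 mm, grey top plate 28 mm above the bench. Origin: at bench level under the middle of the nest; x points from the orange latch (-x) to the lid's hinge (+x), z up. Housing: x -54 to 66, y -50 to 50 mm; hinge cheeks 52 mm high at x 49 to 63, y +-45 to +-50. Lid shut: 57 mm high, latch hook 63 mm
- nest (a point): where the module's underside centre lies when it rests unpressed on the six sprung brass pins: mid nest, 32 mm above the bench, axes as the fixture's. Four white corner locators bound a pocket 52 x 28 mm (long side along x), upright to 35 mm above the bench, flared to 39 mm; the middle of the long sides (|x| under 17 mm) is free. Clamped by the lid the module lies 2 mm lower
- hinge (a point): middle of the lid's hinge axis, 55 mm in +x of the fixture's origin and 46 mm above the bench; the axis runs along the fixture's y
- lid (a joint): angle of the lid, rad: 0 shut (rests latched at about 0.004), up to 1.75 fully open, leaning back past upright. A damped spring always pushes it open (1 to 2 N at the front edge); released, it swings fully open by itself in under a second. Rigid stop at -0.010, about 1.3 mm below the latched rest at the press pad
- lid_press (a point): black rubber pad 30 x 36 mm on the lid's front bar, where to press: lid shut, 57 mm above the bench, 35 mm in -x of the fixture's origin; moves with the lid (z: outward normal, x: to the hinge). Lid: 112 x 88 x 7 mm frame, clear window, 4 rods below. Pressed here, force climbs from 3 to about 14 N in the last 1.5 mm, then falls sharply as the hook snaps over; it never needs 20 N
- latch (a joint): angle of the thumb latch, rad: 0 at rest, 0.22 at its stop; it lets the lid go at about 0.08. A spring returns it
- latch_pad (a point): middle of the top of the orange ribbed thumb paddle, 26 mm wide, 36 mm long, 27 mm above the bench, 90 mm in -x of the fixture's origin. Pressed down it starts to move at 3.5 N and frees the lid after about 2.5 mm at 4.5 N; stop after 6.5 mm at 7 N. The hook stands up to 63 mm high, 58 to 71 mm in -x of the origin, and leans up to 8 mm to -x when pressed
- module: relay module, loose, 22 g: green board 50 x 26 x 2 mm (long side along its x), blue relay 19 (x) x 15.5 (y) x 15.5 mm in the middle, green screw terminal 8.5 x 14 x 10 mm at its -x end, black pin header 9 mm high at its +x end. Origin: underside centre, z up. Grip the relay's sides (15.5 mm apart along y; it spans 2 to 17.5 mm above the origin)
- relay_top (a point): middle of the relay's top, 17.5 mm above the module's origin
- terminal (a point): top middle of the screw terminal, 20.5 mm in -x of the module's origin, 12 mm above it
- pins (a joint): travel of the sprung contact pins, m: 0 free, about 0.002 when the shut lid clamps the module, 0.0042 at most; they push back with 2 N plus 2 N per mm
- breadboard: white breadboard 164 x 54 x 9 mm with parts on it, loose, leave alone; origin underside centre
- spool: blue solder spool, 54 mm across, 44 mm high, standing loose, leave alone; origin underside centre
- screwdriver: red-handled screwdriver, 170 mm long, lying loose along its x, leave alone; origin near its middle
Things that resemble listed ones, but are neither listed nor needed, are in the scene too. Of the things like the module, leave any that is red; of the rest the smaller one is meant.

How it is judged (in metres and radians):
On the way, in this order (a step that is already met when the one before it is completed fails the run):
1. the thumb latch is pressed in (value of joint latch above 0.05 rad).
2. the lid has popped open (beyond 1.4 rad) (value of joint lid above 1.4 rad), for 0.2 s.
3. the module lies let go in the nest, level, terminal towards the latch, the lid still open (horizontal distance between module and nest below 0.003 m and height (world z) of module below 0.0335 m and angle between module's own z axis and vertical below 0.05 rad and angle between the x axis of module and the x axis of fixture, either way round below 0.12 rad and x of terminal in the frame of nest below -0.015 m and contact force between the fingers and module below 0.05 N and value of joint lid above 1 rad), for 0.2 s.
At the end, for the whole second after the job is handed in: Lid held shut by the latch alone (lid under 0.02 rad, latch under 0.04 rad); module at rest in the nest within 3 mm of its middle, turned less than 0.12 rad, level within 0.05 rad, terminal towards the latch, underside under 31.5 mm high, pins pressed in over 1 mm (value of joint lid below 0.02 rad and value of joint latch below 0.04 rad and value of joint pins above 0.001 m and horizontal distance between module and nest below 0.003 m and height (world z) of module below 0.0315 m and angle between module's own z axis and vertical below 0.05 rad and angle between the x axis of module and the x axis of fixture, either way round below 0.12 rad and x of terminal in the frame of nest below -0.015 m and linear speed of module below 0.02 m/s); the robot touches nothing.
It fails at once if the fixture, its latch or its lid is pressed or knocked with more than 22 N (contact force between any of the fingers, the arm and fixture above 22 N).
It fails at once if the module is rammed into the fixture with more than 20 N (contact force between module and fixture above 20 N).
It fails at once if the lid is slammed (closing faster than 4 rad/s) (velocity of joint lid below -4 rad/s).
It fails at once if the breadboard, spool or screwdriver is shifted by more than 15 mm (distance of any of breadboard, spool, screwdriver from where it was at the start of the episode above 0.015 m).
It also fails if it takes over 70 s, if anything falls off the work surface, if the arm or the gripper's body presses on something with over 40 N, if the wrist force passes 120 N, or if a joint passes its speed limit or range.

### The arm

A 6-joint arm with a two-finger parallel gripper is mounted at the origin on the work surface. World frame = base frame: x ahead of the robot, y to its left, z up, the work surface at z = 0. Lengths are in mm, angles in rad, forces in N, time in s.
With the tool pointing down it reaches from about 275 to 750 mm from the base axis. Payload 10.2 kg.
Tool frame: the origin (TCP) lies at the very end of the fingers, on their centre line; the grasp point (between the pads) lies 19 mm behind it (ctrl.hold_point_z is the distance from the TCP to the grasp point, in mm); z points along the fingers, y is the direction in which the jaws open and shut (so a half turn about z gives the same grasp; the last joint's range is limited). The gripper opens to 85 mm and grips with 20 to 120 N. Pads are 22 mm wide; open, the fingers measure 114 mm over their backs; the gripper's body (76 mm by 85 mm) begins 54 mm behind the grasp point. The pads swing forward as they close: fully open they stand 13 mm farther back than shut.
Start: joints at [0.96, 0.313, 1.498, -0, 1.331, -0.223], TCP at [198.543, 486.016, 231.294] pointing down, gripper open.
Joint ranges: [-2.94, 2.94], [-0.97, 2.17], [0.19, 2.56], [-1.23, 4.37], [0.02, 3.11], [-2.88, 2.88]. Speed limits (rad/s): [2.39, 2.39, 3.01, 3.14, 3.14, 3.14].

### API

Orientations are given as a unit quaternion [w, x, y, z].
In Python, from rig import readout, cams, workorder, spotter, ctrl gives the robot as it stands.
- The arm moves only by the tool step_arm, never from a script. Its argument "plan" is text: rows parted by semicolons, each of 5 numbers parted by spaces: the shift along the tool's x, y, z in cm, then the turn about the tool's z in degrees, then the opening in per cent of the stroke, from 0 (shut) to 100 (fully open). In form: x y z twist gripper; .... A call has 1 to 10 rows; each row is the pose to reach, as a shift and turn from the pose commanded when the call began, along the tool's axes at that moment; what a row does not reach only later rows make up. A row lasts 1/10 s, in which the tool goes at most 50 mm and 8.59 degrees, less where a joint would pass 70% of its speed; a pose out of reach is approached as far as the arm can. A call with a gripper value outside its range is refused whole. The fingers move at their own pace and stop on an object; "grip_force" is the grip in N (left out, the last holds). Time passes only in rows, so rows that repeat a pose let the fingers close. It gives the time, the measured TCP pose, the force and the opening at its end, in the units of the state.
- readout.sense(): the state, without advancing time (a new reading comes with each control period).
- cams.capture(name): name is "scene" or "side" or "wrist"; returns (picture, depth): 480x640x3 uint8, red, green, blue; 480x640 float32, mm along the optical axis (not along the pixel's ray), 0 where there is no reading.
- cams.camera_info(name): a dict with "vfov" (degrees; the focal length in pixels is half the picture's height over the tangent of half this angle, whatever the lens; pixels are square), "cx", "cy" (the principal point, pixels), "rvec" (rotation vector, rad) and "tvec" (3), from world to camera coordinates, as OpenCV has them. Camera axes: x right, y down, z forward; pixel columns grow to the right and rows downward; lengths in mm; the calibration is good to about 2 mm. The wrist camera is an equidistant fisheye: a pixel r from the principal point sees the ray r / f radians off the axis. A picture is of the moment at which its call begins: read the wrist's pose just before it. camera_info takes no time and is no camera call; for the wrist camera it gives the pose at the moment of the call.
- workorder.finish_job(): hands the job in, once; it reports no verdict.
Trained networks look in the newest picture that a camera, given by its name, has taken for a name from the list of things; names that differ only in an ending like _2 or _b are one class to them, and where a whole thing is asked for, a point or a joint stands for the part that bears it (a point fixed in the world has none). Each returns a list of dicts, best first, with "conf" (0 to 1); they miss things now and then, are a little off and sometimes report something else, mostly with a low value. They report only what shows in the picture. A call takes as long as a camera call. They do not tell look-alikes from the thing itself.
- spotter.regions_of(camera, target): "pixels" (480x640 bool, what is visible of it) and "extent" ([centre column, centre row, width, height] in pixels, round what is visible of it).
The state is a dict: "time_s": time; "joints": joint angles; "dq": joint speeds; "tau": joint torques, N m; "eef_pos": TCP position; "ee_rot": TCP orientation; "force": force on the tool from outside, world axes, zero at the start; "wrist_torque": the same for the moment, N m; "grip_width": opening from 0.0 (shut) to 1.0 (fully open).
Only numpy, scipy, OpenCV 4.12 (cv2) and the standard library are available. Lean on these libraries where they do the work, as an engineer would, in place of code of your own. Each camera call takes 0.05 s, during which the arm holds its last target. There are 200 camera calls.

## Working session

There is one attempt and no reset: what is moved stays moved. The work goes in short steps, Python scripts to look and compute and a tool call to move; the robot and the scene stay as the last step left them, time stands still between calls to the robot, and variables do not carry over. Pictures are saved under pics/ and viewed, about 8 in all and at most 12, crops included, and the job is handed in when it is done.

Besides the shell and the picture viewer there is one more tool, called after "Request:" by a JSON object that holds its "name" and its "arguments". step_arm: Moves the arm, as the interface text tells. Its arguments: {"type":"object","properties":{"plan":{"type":"string"},"grip_force":{"type":"number"}},"required":["plan"]}

```bash
mkdir -p pics; cat > h.py <<'E'
import numpy as np, cv2
from rig import readout, cams, workorder, spotter, ctrl
def cap(n,fn=None):
    im,d=cams.capture(n); info=cams.camera_info(n)
    if fn: cv2.imwrite('pics/'+fn,im[:,:,::-1])
    return im,d,info
def pts(info,u,v,z,fish=False):
    f=240/np.tan(np.radians(info['vfov'])/2)
    x=(np.asarray(u,float)-info['cx']);y=(np.asarray(v,float)-info['cy'])
    if fish:
        r=np.hypot(x,y)+1e-9;t=np.tan(r/f)/r;x=x*t;y=y*t
    else: x=x/f;y=y/f
    P=np.stack([x*z,y*z,z*np.ones_like(x)],-1)
    R=cv2.Rodrigues(np.array(info['rvec'],float))[0]
    return (P-np.array(info['tvec']).ravel())@R
def proj(info,P,fish=False):
    f=240/np.tan(np.radians(info['vfov'])/2)
    R=cv2.Rodrigues(np.array(info['rvec'],float))[0]
    c=np.atleast_2d(P)@R.T+np.array(info['tvec']).ravel()
    a=c[:,:2]/c[:,2:]
    if fish:
        r=np.linalg.norm(a,axis=1,keepdims=True)+1e-9;a=a*np.arctan(r)/r
    return a*f+[info['cx'],info['cy']]
E
python3 - <<'E'
from h import *
ims=[]
for n in('scene','side'):
    im,d,i=cap(n,n+'0.png'); np.save(n+'d.npy',d)
    print(n,{k:np.round(v,3) for k,v in i.items()})
    for t in('fixture','module','latch_pad','lid_press','spool','breadboard','screwdriver'):
        for r in spotter.regions_of(n,t):
            m=r['pixels']&(d>0);v,u=np.nonzero(m)
            if len(u)<5: continue
            P=pts(i,u,v,d[v,u])
            print(t,round(r['conf'],2),np.round(r['extent']),len(u),'med',np.round(np.median(P,0)),'ext',np.round(np.percentile(P,2,0)),np.round(np.percentile(P,98,0)))
    ims.append(im)
s=readout.sense();print(s['eef_pos'],s['ee_rot'],s['force'],s['time_s'],ctrl.hold_point_z)
E
```

```text
scene {'vfov': np.float64(56.823), 'cx': np.float64(316.856), 'cy': np.float64(236.177), 'rvec': array([ 2.301,  0.882, -0.34 ]), 'tvec': array([-423.304, -238.171, 1309.136])}
fixture 0.83 [309. 272.  68.  68.] 2851 med [607. -60.  54.] ext [ 502. -105.    7.] [661. -10.  60.]
module 0.86 [247. 269.  31.  14.] 342 med [ 475. -141.    7.] ext [ 443. -163.    0.] [ 502. -118.   25.]
module 0.57 [191. 293.  23.  30.] 465 med [ 439. -266.    5.] ext [ 397. -285.   -0.] [ 465. -242.   26.]
module 0.48 [234. 306.  24.  18.] 277 med [ 528. -221.    4.] ext [ 495. -232.   -1.] [ 550. -204.   19.]
latch_pad 0.48 [286. 246.  20.  15.] 155 med [509. -49.  28.] ext [470. -56.  -2.] [534. -20.  65.]
lid_press 0.71 [311. 267.  56.  51.] 1746 med [600. -53.  56.] ext [541. -97.  50.] [654. -11.  60.]
spool 0.78 [351. 187.  21.  26.] 439 med [504. 214.  40.] ext [475. 198.   2.] [522. 246.  46.]
breadboard 0.95 [426. 218.  66.  42.] 1096 med [705. 270.   9.] ext [622. 243.   2.] [779. 304.  20.]
breadboard 0.44 [236. 304.  23.  21.] 249 med [ 532. -221.    4.] ext [ 502. -232.   -1.] [ 550. -207.  
[... 800 characters left out ...]
6. -31.  63.]
latch_pad 0.61 [296. 380.  34.  24.] 680 med [ 526. -223.    3.] ext [ 503. -232.    0.] [ 549. -207.   19.]
lid_press 0.94 [327. 267.  79.  46.] 2847 med [597. -55.  56.] ext [541. -97.  51.] [652.  -8.  59.]
spool 0.62 [252. 201.  30.  31.] 714 med [497. 210.  33.] ext [474. 200.   0.] [521. 251.  46.]
breadboard 0.98 [340. 187.  78.  26.] 1193 med [696. 262.   9.] ext [621. 243.  -0.] [780. 317.  20.]
screwdriver 0.9 [445. 427. 141.  20.] 1878 med [ 657. -322.   22.] ext [ 610. -330.   10.] [ 764. -306.   27.]
[198.54150651 485.99441943 231.28405463] [-7.06634119e-06  1.92696137e-01  9.81258476e-01 -4.09079106e-05] [-0.05458818 -0.52783731 -0.81888423] 0.8 18.700000000000003
```

View pics/scene0.png

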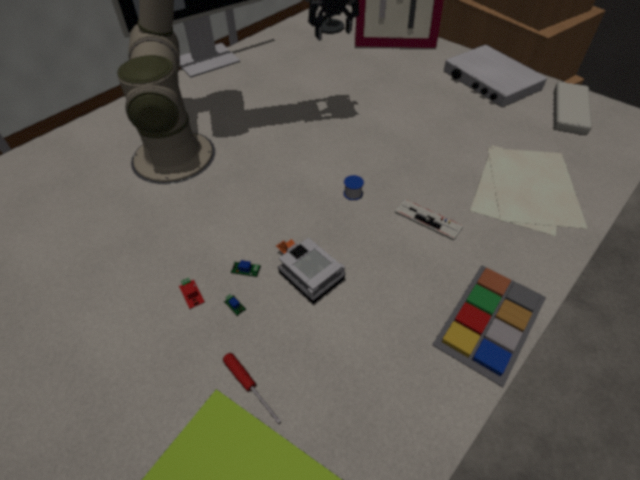

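View pics/side0.png

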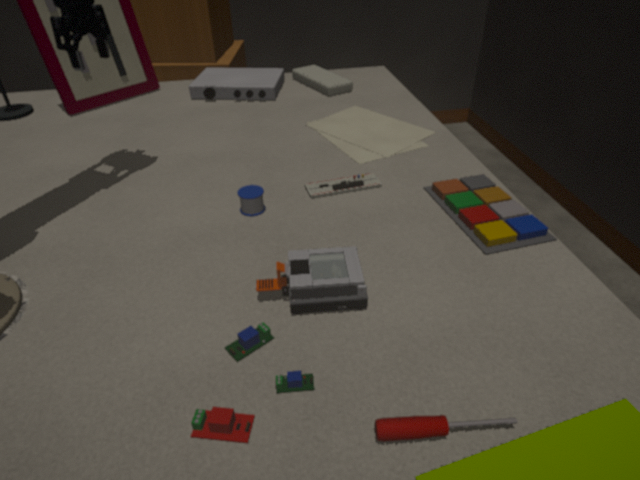

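Side view: the latch is at (270,283) and the lid at (325,275). There are three module-like boards: red at (222,425), green and larger (~62x45 mm) at (250,342), and green and smaller (~48x25 mm) at (295,382). The last one fits, because red is excluded and the smaller of the rest is meant. I'll confirm it in a crop and fit the poses.

```bash
python3 - <<'E'
from h import *
i=cams.camera_info('side'); d=np.load('sided.npy'); im=cv2.imread('pics/side0.png')
cv2.imwrite('pics/crop1.png',cv2.resize(im[320:450,180:340],None,fx=5,fy=4.6,interpolation=cv2.INTER_CUBIC)[:600,:800])
V,U=np.mgrid[:480,:640]; P=pts(i,U,V,d)
def fit(m,name):
    q=P[m][:,:2].astype(np.float32); r=cv2.minAreaRect(q); print(name,m.sum(),np.round(r[0],1),np.round(r[1],1),round(r[2],2),'z',np.round(np.median(P[m][:,2]),1))
X,Y,Z=P[...,0],P[...,1],P[...,2]
box=lambda a,b,c,e:(X>a)&(X<b)&(Y>c)&(Y<e)
fit(box(530,670,-110,0)&(Z>53)&(Z<59),'lid')
hsv=cv2.cvtColor(im,cv2.COLOR_BGR2HSV);H,S,Vv=[hsv[...,k].astype(int) for k in range(3)]
for nm,b in(('small',box(490,560,-245,-195)),('large',box(430,510,-170,-110))):
    fit(b&(Z>0.3)&(Z<30)&(S>90),nm+' all')
    bl=b&(H>100)&(H<130)&(S>100)
    fit(bl,'blue'); fit(bl&(Z>np.percentile(Z[bl],60)),'bluetop')
    g=b&(Z>7)&(H>45)&(H<95)&(S>60); fit(g,'term') if g.sum()>5 else 0
o=box(460,540,-70,-10)&(H<18)&(S>150)
fit(o,'orange');fit(o&(Z>23)&(Z<31)&(X<515),'paddle')
print(np.round(P[o&(Z>50)].mean(0)))
E
```

```text
lid 2658 [592.3 -51.2] [ 94.5 123.2] 84.2 z 56.6
small all 420 [ 525.4 -218.7] [24.6 46.9] 83.25 z 5.1
blue 149 [ 525.7 -219.8] [14.5 18.4] 84.02 z 17.2
bluetop 60 [ 525.7 -219.7] [17.7 14.2] 2.8 z 18.1
term 48 [ 509.2 -218.1] [13.2 14.6] 82.99 z 11.6
large all 510 [ 471.  -138.8] [62.3 32.1] 28.14 z 8.8
blue 178 [ 470.9 -138.5] [24.5 19.6] 32.04 z 22.7
bluetop 71 [ 470.  -138.5] [23.1 16.9] 37.47 z 23.4
term 96 [ 472.1 -136. ] [60.1 20.4] 31.08 z 14.3
orange 372 [513.2 -44.2] [26.3 45.1] 85.01 z 27.9
paddle 167 [503.3 -44.3] [24.3 25.2] 85.43 z 27.1
[529. -48.  60.]
```

View pics/crop1.png

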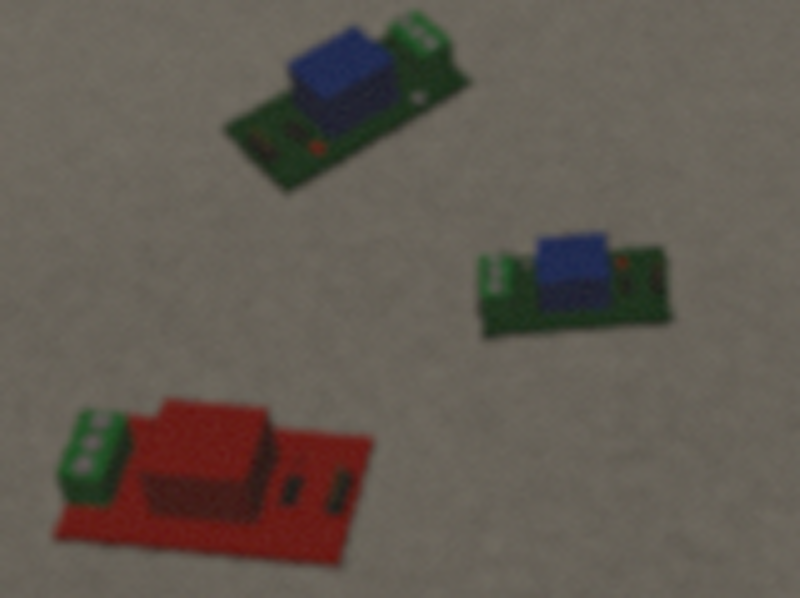

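The crop confirms it: the small green module is at about (575,275), with its terminal to the left, towards world -x. I'm moving above the latch with the gripper shut, jaw axis along the fixture's y.

Request:
{"name": "step_arm", "arguments": {"plan": "-47.85 -37.6 4 -16.7 0;-47.85 -37.6 4 -16.7 0;-47.85 -37.6 4 -16.7 0;-47.85 -37.6 4 -16.7 0;-47.85 -37.6 4 -16.7 0;-47.85 -37.6 4 -16.7 0;-47.85 -37.6 4 -16.7 0;-47.85 -37.6 4 -16.7 0;-47.85 -37.6 4 -16.7 0;-47.85 -37.6 4 -16.7 0", "grip_force": 30}}

```text
time_s: 1.8
eef_pos: [440.7, 59.5, 199.4]
ee_rot: [0.0, 0.048, 0.999, 0.0]
force: [1.2, 1.1, 0.0]
grip_width: -0.002
```

Request:
{"name": "step_arm", "arguments": {"plan": "-6.8 -9.6 0.8 0 0;-6.8 -9.6 0.8 0 0;-6.8 -9.6 0.8 0 0;-6.8 -9.6 0.8 0 0;-6.8 -9.6 0.8 0 0;-6.8 -9.6 0.8 0 0"}}

```text
time_s: 2.4
eef_pos: [498.0, -39.1, 191.5]
ee_rot: [0.0, 0.047, 0.999, 0.0]
force: [-0.5, -1.0, 0.3]
grip_width: 0.0
```

```bash
cat > look.py <<'E'
import sys
from h import *
s=readout.sense();print(s['time_s'],np.round(s['eef_pos'],1),np.round(s['ee_rot'],4),np.round(s['force'],2))
im,d,i=cap('wrist',sys.argv[1]); np.save('wd.npy',d);np.save('wi.npy',i,allow_pickle=True)
V,U=np.mgrid[:480,:640]; P=pts(i,U,V,d,True); np.save('wP.npy',P)
for t in sys.argv[2:]:
    for r in spotter.regions_of('wrist',t):
        m=r['pixels']&(d>0)
        if m.sum()<5: continue
        q=P[m]; print(t,round(r['conf'],2),np.round(r['extent']),m.sum(),'med',np.round(np.median(q,0),1),np.round(np.percentile(q,2,0)),np.round(np.percentile(q,98,0)))
E
python3 look.py w1.png latch_pad lid_press module fixture
python3 - <<'E'
from h import *
im=cv2.imread('pics/w1.png');P=np.load('wP.npy');X,Y,Z=[P[...,k] for k in range(3)]
hsv=cv2.cvtColor(im,cv2.COLOR_BGR2HSV);H,S,_=[hsv[...,k].astype(int) for k in range(3)]
def fit(m,n):
    if m.sum()<10: print(n,m.sum());return
    r=cv2.minAreaRect(P[m][:,:2].astype(np.float32));print(n,m.sum(),np.round(r[0],1),np.round(r[1],1),round(r[2],2),np.round(np.median(P[m][:,2]),1))
o=(abs(X-515)<45)&(abs(Y+45)<30)&(H<18)&(S>130)
fit(o,'orange');fit(o&(Z>22)&(Z<32),'paddle');fit(o&(Z>55),'hook')
b=(abs(X-600)<75)&(abs(Y+52)<60)
fit(b&(Z>52)&(Z<60),'lid');fit(b&(Z>14)&(Z<60),'body')
E
```

```text
2.4 [498.  -39.1 191.5] [0.000e+00 4.730e-02 9.989e-01 1.000e-04] [-0.51 -1.04  0.34]
latch_pad 0.59 [320. 240.  27.  73.] 1843 med [515.5 -43.2  29.2] [489. -55.  27.] [534. -31.  65.]
lid_press 0.61 [319. 329. 105. 117.] 2388 med [551.6 -54.   58.8] [537. -90.  56.] [647.  -5.  60.]
module 0.88 [149. 255.  27.  49.] 1093 med [ 522.7 -213.5    6.8] [ 501. -230.    2.] [ 549. -205.   20.]
module 0.65 [216. 190.  64.  78.] 2500 med [ 468.8 -133.8    5.3] [ 440. -162.    2.] [ 499. -111.   25.]
module 0.65 [ 95. 170.  40.  73.] 2143 med [ 429.7 -256.4    7.3] [ 399. -285.    3.] [ 464. -240.   28.]
module 0.36 [318. 298. 112. 182.] 6532 med [542.5 -45.4  35.2] [491. -94.   3.] [641.  -0.  64.]
fixture 0.82 [319. 297. 114. 183.] 6247 med [542.6 -45.5  41.5] [492. -92.  14.] [641.  -0.  64.]
orange 1784 [514.7 -43.4] [25.  52.8] 85.52 29.2
paddle 1178 [514.7 -43.5] [24.6 53. ] 86.08 28.7
hook 389 [529.1 -44.7] [19.7 12.6] 84.36 63.0
lid 2584 [593.4 -51. ] [ 88.7 121.7] 84.37 58.7
body 4348 [589.3 -50.3] [100.7 130.2] 85.57 57.9
```

View pics/w1.png

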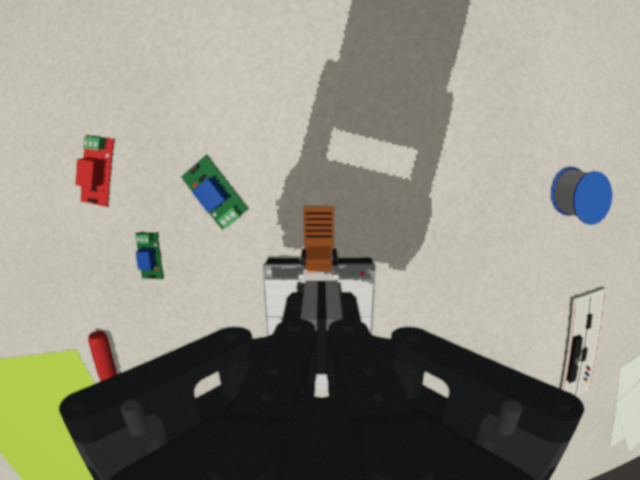

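The wrist view shows the paddle at (319,235), the lid below it, and the small green module at (149,255), clear of the hand. I'm descending to just above the outer part of the paddle.

Request:
{"name": "step_arm", "arguments": {"plan": "0 -0.3 5 0 0;0 -0.3 10 0 0;0 -0.3 13 0 0;0 -0.3 15 0 0;0 -0.3 15.7 0 0;0 -0.3 15.7 0 0;0 -0.3 15.7 0 0"}}

```text
time_s: 3.35
eef_pos: [498.8, -43.6, 35.3]
ee_rot: [0.001, 0.048, 0.999, -0.0]
force: [0.5, 0.1, 0.2]
grip_width: -0.002
```

Request:
{"name": "step_arm", "arguments": {"plan": "0 0 0.15 0 0;0 0 0.3 0 0;0 0 0.45 0 0;0 0 0.6 0 0;0 0 0.75 0 0;0 0 0.9 0 0;0 0 0.9 0 0"}}

```text
time_s: 4.05
eef_pos: [498.2, -43.5, 25.3]
ee_rot: [0.0, 0.048, 0.999, -0.0]
force: [-1.1, 0.4, 3.7]
grip_width: -0.006
```

Request:
{"name": "step_arm", "arguments": {"plan": "0 0 0.1 0 0;0 0 0.2 0 0;0 0 0.3 0 0;0 0 0.35 0 0;0 0 0.35 0 0"}}

```text
time_s: 4.55
eef_pos: [498.5, -43.6, 22.0]
ee_rot: [0.0, 0.048, 0.999, -0.0]
force: [-1.2, 0.7, 7.0]
grip_width: -0.0
```

```bash
python3 - <<'E'
from h import *
im,d,i=cap('side','s2.png');V,U=np.mgrid[:480,:640];P=pts(i,U,V,d)
m=(abs(P[...,0]-600)<150)&(abs(P[...,1]+52)<60)&(P[...,2]>70)
print(m.sum());print(readout.sense()['force'])
E
```

```text
12319
[-1.25067653  0.40935401  6.30721933]
```

Request:
{"name": "step_arm", "arguments": {"plan": "0 0 -1 0 20;0 0 -5 0 20;0 0 -10 0 20;0 0 -15 0 40;2 0 -17 0 40;2 0 -17 0 40"}}

```text
time_s: 5.2
eef_pos: [478.2, -41.6, 194.9]
ee_rot: [0.003, 0.048, 0.999, -0.001]
force: [0.1, -0.5, -0.9]
grip_width: 0.401
```

```bash
python3 look.py w2.png lid_press module; python3 - <<'E'
from h import *
im,d,i=cap('side','s3.png'); a=im[130:430,180:480,::-1]; b=cv2.imread('pics/w2.png')[100:480]
a=cv2.resize(a,(380,380)); cv2.imwrite('pics/v3.png',np.hstack([a,cv2.resize(b[:,110:530],(420,380))]))
E
```

```text
5.2 [478.2 -41.6 194.9] [ 2.600e-03  4.810e-02  9.988e-01 -8.000e-04] [ 0.11 -0.5  -0.86]
lid_press 0.59 [327. 387.  90.  22.] 615 med [648.1 -54.2  44.9] [468. -97.   8.] [675. -13. 268.]
lid_press 0.43 [158. 269.  28.  49.] 1154 med [ 520.5 -213.     3. ] [ 499. -231.   -1.] [ 549. -204.   18.]
module 0.95 [222. 210.  67.  77.] 2412 med [ 467.5 -133.3    3.1] [ 439. -161.    0.] [ 499. -111.   23.]
module 0.75 [103. 185.  39.  73.] 2162 med [ 428.  -255.9    5.7] [ 396. -284.    1.] [ 463. -239.   25.]
module 0.73 [157. 270.  26.  47.] 1124 med [ 521.  -213.3    3.2] [ 499. -232.   -0.] [ 549. -204.   18.]
```

View pics/v3.png

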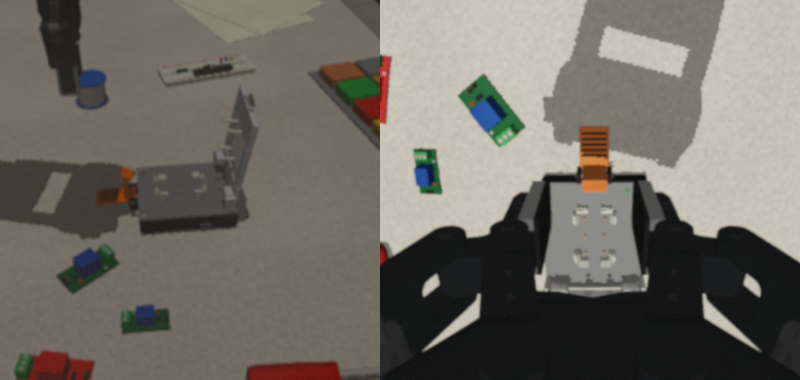

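The lid stands open and the nest is visible, with four white locators around (595,235) in the right panel. I'm fitting the nest from the locators and the module from its colours, using both cameras.

```bash
python3 - <<'E'
from h import *
wi=np.load('wi.npy',allow_pickle=True).item(); s,ds,si=cap('side')
c,dc,ci=cap('scene')
V,U=np.mgrid[:480,:640]
for nm,im,P in(('wrist',cv2.imread('pics/w2.png'),np.load('wP.npy')),('side',s[:,:,::-1],pts(si,U,V,ds)),('scene',c[:,:,::-1],pts(ci,U,V,dc))):
    hsv=cv2.cvtColor(np.ascontiguousarray(im),cv2.COLOR_BGR2HSV);H,S,W=[hsv[...,k].astype(int) for k in range(3)]
    X,Y,Z=[P[...,k] for k in range(3)]
    def fit(m,n):
        if m.sum()<10: print(nm,n,m.sum());return
        r=cv2.minAreaRect(P[m][:,:2].astype(np.float32));print(nm,n,m.sum(),np.round(r[0],1),np.round(r[1],1),round(r[2],2),np.round(np.median(P[m][:,2]),1))
    b=(abs(X-595)<40)&(abs(Y+51)<32)
    pl=b&(abs(Z-28)<3); fit(pl,'plate')
    fit(b&(Z>32.5)&(Z<42),'locators')
    if nm!='scene':
        thr=np.median(W[pl])+25; fit(b&(W>thr)&(Z>28)&(Z<45),'white')
        n,lab,st,cen=cv2.connectedComponentsWithStats((b&(Z>32)&(Z<42)).astype(np.uint8))
        for k in range(1,n):
            if st[k,4]>6: print('   cc',st[k,4],np.round(P[lab==k].mean(0),1))
    fit((abs(X-595)<70)&(abs(Y+51)<58)&(abs(Z-28)<3),'plateall')
    b=(abs(X-525)<35)&(abs(Y+219)<22)
    fit(b&(Z>0.3)&(Z<30)&(S>90),'mod');bl=b&(H>100)&(H<130)&(S>100);fit(bl&(Z>15),'bluetop');fit(b&(Z>8)&(H>45)&(H<90)&(S>70),'term')
    o=(abs(X-515)<45)&(abs(Y+45)<30)&(H<18)&(S>130);fit(o,'orange');fit(o&(Z>57),'hook')
E
```

```text
wrist plate 4066 [595. -51.] [64. 80.] 89.98 27.2
wrist locators 557 [592.8 -50.5] [39.6 64.1] 83.26 36.7
wrist white 311 [592.5 -49.7] [40.5 62.9] 83.94 37.5
   cc 153 [565.8 -61.6  36.2]
   cc 151 [568.4 -34.   36.1]
   cc 130 [616.7 -66.5  36.5]
   cc 138 [619.2 -39.3  36.3]
wrist plateall 8129 [594.3 -58. ] [135.6  99.1] 3.09 27.2
wrist mod 793 [ 523.9 -217. ] [24.2 49.4] 85.04 6.3
wrist bluetop 220 [ 524.6 -216.8] [14.6 18.5] 84.24 16.8
wrist term 93 [ 516.8 -215.9] [14.5 35. ] 87.27 11.4
wrist orange 1713 [514.3 -42.8] [25.7 52.3] 83.52 27.1
wrist hook 321 [528.5 -44.6] [19.4 12.4] 84.69 61.2
side plate 1092 [595. -51.] [63.9 79.9] 89.97 28.0
side locators 208 [593.9 -50.9] [40.9 63.8] 85.31 36.4
side white 49 [594.1 -51.1] [38.  60.1] 82.53 37.5
   cc 54 [619.9 -40.2  36.3]
   cc 54 [570.6 -35.6  36.8]
   cc 51 [617.5 -68.   36.4]
   cc 52 [567.3 -63.5  36.1]
side plateall 2797 [593.  -50.3] [103.1 135. ] 84.9 28.1
side mod 400 [ 525.3 -219.2] [24.7 46.8] 84.06 5.2
side bluetop 133 [ 525.8 -219.4] [15.3 18.4] 82.79 17.6
side term 43 [ 505.3 -217.7] [13.8  6.8] 83.22 11.4
side orange 409 [513.9 -47.7] [38.4 50.4] 88.56 28.4
side hook 75 [524.1 -54.4] [38.7 18. ] 60.35 61.4
scene plate 496 [592.6 -51. ] [75.2 63.7] 0.02 27.9
scene locators 81 [594.  -52.4] [62.5 43.5] 0.12 35.8
scene plateall 1282 [593.7 -51.5] [102.3 134.7] 85.1 27.9
scene mod 163 [ 527.1 -217.9] [21.8 44.1] 83.99 8.4
scene bluetop 56 [ 526.1 -219.6] [14.3 20.7] 85.15 17.8
scene term 16 [ 525.4 -223.1] [12.3 44.9] 72.55 11.0
scene orange 202 [507.2 -47.5] [65.  35.4] 8.97 30.9
scene hook 50 [509.7 -59.4] [64.2 19.5] 35.31 60.8
```

Request:
{"name": "step_arm", "arguments": {"plan": "-6.4 -17.2 0 0 45;-6.4 -17.2 0 0 45;-6.4 -17.2 4 0 45;-6.4 -17.2 8.5 0 45;-6.4 -17.2 10 0 45;-6.4 -17.2 10 0 45;-6.4 -17.2 10 0 45;-6.4 -17.2 10 0 45"}}

```text
time_s: 6.3
eef_pos: [526.3, -218.6, 93.7]
ee_rot: [0.001, 0.048, 0.999, -0.001]
force: [0.1, 0.3, 0.4]
grip_width: 0.447
```

```bash
python3 look.py w4.png module; cat > mod.py <<'E'
import sys
from h import *
im=cv2.imread('pics/'+sys.argv[1]);P=np.load('wP.npy');x0,y0=map(float,sys.argv[2:4])
hsv=cv2.cvtColor(im,cv2.COLOR_BGR2HSV);H,S,W=[hsv[...,k].astype(int) for k in range(3)]
X,Y,Z=[P[...,k] for k in range(3)];b=(abs(X-x0)<35)&(abs(Y-y0)<25)
def fit(m,n):
    if m.sum()<10: print(n,m.sum());return
    r=cv2.minAreaRect(P[m][:,:2].astype(np.float32));print(n,m.sum(),np.round(r[0],1),np.round(r[1],1),round(r[2],2),np.round(np.median(P[m][:,2]),1),np.round(P[m].mean(0),1))
bl=b&(H>100)&(H<130)&(S>100);zt=np.percentile(Z[bl],90) if bl.any() else 0
fit(bl,'blue');fit(bl&(Z>zt-2.5),'bluetop');g=b&(H>45)&(H<95)&(S>60);fit(g,'green');fit(b&(S>90)&(Z>zt-19),'all')
E
python3 mod.py w4.png 525.5 -219
```

```text
6.3 [ 526.3 -218.6   93.7] [ 1.200e-03  4.770e-02  9.989e-01 -7.000e-04] [0.13 0.31 0.43]
module 0.96 [241. 100.  76. 120.] 6236 med [ 432.4 -260.     5.5] [ 398. -285.    3.] [ 465. -241.   27.]
module 0.83 [439. 145.  92. 113.] 5146 med [ 469.4 -140.1    5.2] [ 440. -163.    2.] [ 501. -114.   25.]
module 0.8 [321. 237.  36.  72.] 2919 med [ 522.1 -217.7    4.4] [ 501. -231.    2.] [ 550. -205.   20.]
module 0.4 [561. 324. 158. 306.] 18348 med [575.3 -49.9  29.4] [ 496. -101.   12.] [670.  -4. 129.]
blue 879 [ 528.  -218.6] [16.1 25. ] 84.7 18.8 [ 524.1 -217.9   17.6]
bluetop 727 [ 525.4 -217.8] [15.  19.7] 84.7 19.0 [ 525.4 -217.8   19. ]
green 1662 [ 525.4 -218.1] [24.9 50. ] 84.9 3.7 [ 523.1 -218.     5. ]
all 2469 [ 524.5 -224.8] [37.9 49.3] 84.7 4.5 [ 523.2 -218.7   13.6]
```

View pics/w4.png

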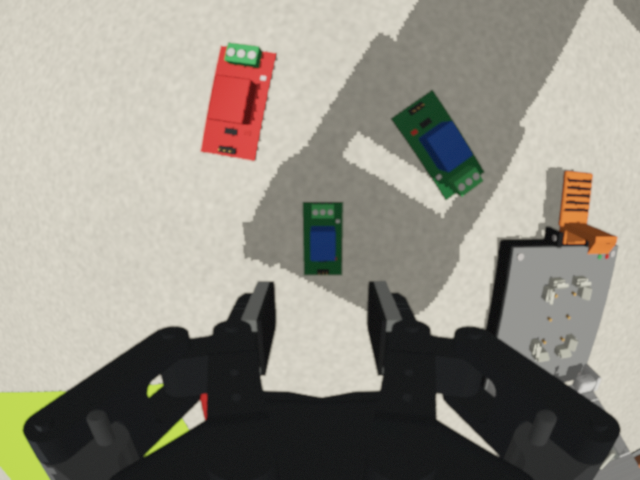

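The wrist view shows the small module at (322,238), terminal towards the top of the picture (world -x), with its yaw matching the tool. Descending to grip the relay.

Request:
{"name": "step_arm", "arguments": {"plan": "0.1 0.05 4 0 45;0.1 0.05 7 0 45;0.1 0.05 8.2 0 45;0.1 0.05 8.8 0 45;0.1 0.05 8.8 0 45;0.1 0.05 8.8 0 45", "grip_force": 20}}

```text
time_s: 7.0
eef_pos: [525.3, -218.7, 5.2]
ee_rot: [0.001, 0.048, 0.999, -0.001]
force: [0.3, 0.4, 0.1]
grip_width: 0.449
```

Request:
{"name": "step_arm", "arguments": {"plan": "0 0 0 0 30;0 0 0 0 20;0 0 0 0 10;0 0 0 0 5;0 0 0 0 5;0 0 0 0 5"}}

```text
time_s: 7.6
eef_pos: [524.9, -218.6, 4.5]
ee_rot: [0.001, 0.048, 0.999, -0.0]
force: [-0.8, 0.4, 6.2]
grip_width: 0.17
```

Request:
{"name": "step_arm", "arguments": {"plan": "0 0 -0.5 0 5;0 0 -2 0 5;0 0 -5 0 5;0 0 -9 0 5;0 0 -12 0 5;0 0 -12 0 5;0 0 -12 0 5"}}

```text
time_s: 8.3
eef_pos: [524.5, -218.3, 124.6]
ee_rot: [0.0, 0.048, 0.999, -0.0]
force: [0.6, 0.3, -0.2]
grip_width: 0.172
```

```bash
python3 look.py w5.png module; python3 mod.py w5.png 525.5 -218.5
```

```text
8.3 [ 524.5 -218.3  124.6] [ 5.000e-04  4.810e-02  9.988e-01 -3.000e-04] [ 0.62  0.27 -0.18]
module 0.92 [249. 106.  66. 104.] 4895 med [ 431.7 -260.     4.4] [ 398. -285.    2.] [ 464. -240.   26.]
module 0.78 [425. 148.  86.  98.] 4117 med [ 468.9 -139.3    4. ] [ 439. -162.    2.] [ 500. -112.   24.]
module 0.57 [320. 295.  63. 108.] 4918 med [ 515.2 -217.8  131.6] [ 500. -229.  121.] [ 548. -205.  139.]
blue 2270 [ 528.2 -218.9] [16.2 31.8] 85.28 137.7 [ 522.3 -218.   136.4]
bluetop 1761 [ 523.2 -218.2] [15.1 21.4] 84.31 137.9 [ 523.7 -218.1  138.2]
green 2237 [ 524.2 -217.9] [25.2 49.9] 85.24 122.8 [ 511.9 -217.2  125.6]
all 4395 [ 524.1 -217.8] [24.8 49.9] 85.83 132.4 [ 517.5 -217.7  131.1]
```

The module is held, centred on the TCP to within about 0.5 mm. Carrying it to above the nest.

Request:
{"name": "step_arm", "arguments": {"plan": "-1 5 0 0 5;-2 9 0 0 5;-3 13 0 0 5;-3 17.28 0 0 5;-3 17.28 0 0 5;-4 17.28 0 0 5;-5.31 17.28 0 0 5;-5.31 17.28 0 0 5;-5.31 17.28 0 0 5;-5.31 17.28 0 0 5"}}

```text
time_s: 9.4
eef_pos: [593.3, -51.6, 123.3]
ee_rot: [-0.001, 0.048, 0.999, 0.0]
force: [0.7, 0.5, -0.5]
grip_width: 0.175
```

Request:
{"name": "step_arm", "arguments": {"plan": "0 0 2 0 5;0 0 4 0 5;0 0 5 0 5;0 0 5.5 0 5;0 0 5.5 0 5;0 0 5.5 0 5"}}

```text
time_s: 10.0
eef_pos: [594.3, -51.6, 69.5]
ee_rot: [0.001, 0.048, 0.999, -0.0]
force: [0.3, -1.2, -0.1]
grip_width: 0.174
```

```bash
python3 look.py w6.png module; python3 mod.py w6.png 593.5 -51;python3 - <<'E'
from h import *
s,ds,si=cap('side','s6.png'); im=cv2.imread('pics/w6.png')
P=np.load('wP.npy');V,U=np.mgrid[:480,:640];Ps=pts(si,U,V,ds)
for nm,P in(('w',P),('s',Ps)):
    X,Y,Z=[P[...,k] for k in range(3)]
    b=(abs(X-595)<40)&(abs(Y+51)<32)
    n,lab,st,cen=cv2.connectedComponentsWithStats((b&(Z>32)&(Z<42)).astype(np.uint8))
    for k in range(1,n):
        if st[k,4]>6: print(nm,st[k,4],np.round(cen[k]),np.round(P[lab==k].mean(0),1),np.round(P[lab==k].min(0),1),np.round(P[lab==k].max(0),1))
a=cv2.resize(s[210:320,250:390,::-1],(380,300),interpolation=cv2.INTER_CUBIC); b=cv2.resize(im[180:480,130:510],(380,300))
cv2.imwrite('pics/v6.png',np.hstack([a,b]))
E
```

```text
10.0 [594.3 -51.6  69.5] [ 6.000e-04  4.820e-02  9.988e-01 -1.000e-04] [ 0.34 -1.19 -0.13]
module 0.96 [164.  67.  92. 115.] 5220 med [ 475.6 -131.1    9.5] [ 440. -161.    3.] [ 502. -111.   25.]
module 0.77 [323. 295.  61. 108.] 4731 med [585.5 -51.1  77.9] [570. -62.  68.] [618. -38.  85.]
module 0.59 [22. 58. 35. 97.] 2781 med [ 430.3 -252.7    5.7] [ 400. -275.    3.] [ 465. -238.   25.]
blue 2266 [598.4 -51.9] [16.2 31.5] 83.59 83.8 [592.5 -51.5  82.5]
bluetop 1754 [593.6 -51.7] [15.2 21.9] 84.04 84.0 [593.9 -51.6  84.3]
green 2366 [593.8 -54.2] [28.  51.6] 77.72 68.9 [582.3 -50.8  71.5]
all 4450 [594.6 -51.9] [25.4 50.2] 83.98 78.4 [587.7 -51.2  77.1]
w 540 [296. 221.] [566.4 -61.4  38.4] [560.3 -68.4  32. ] [575.7 -53.5  42. ]
w 548 [352. 221.] [569.1 -34.3  38.1] [562.3 -41.9  32. ] [578.5 -28.   42. ]
w 22 [306. 232.] [573.8 -57.6  33.4] [572.5 -58.5  32.1] [575.3 -56.9  34.7]
w 24 [342. 232.] [575.5 -39.6  33.3] [574.2 -41.   32.2] [576.8 -38.4  34.6]
s 48 [336. 269.] [619.9 -40.4  36.3] [612.4 -48.4  32.1] [626.2 -34.1  40.2]
s 51 [306. 271.] [570.3 -36.   36.4] [563.7 -43.4  32.1] [578.3 -30.1  41.2]
s 55 [338. 280.] [617.5 -68.   36. ] [609.6 -73.2  32.1] [624.8 -56.9  40.2]
s 51 [306. 283.] [567.1 -63.2  36. ] [561.3 -69.2  32.1] [574.4 -54.   40.3]
```

View pics/v6.png

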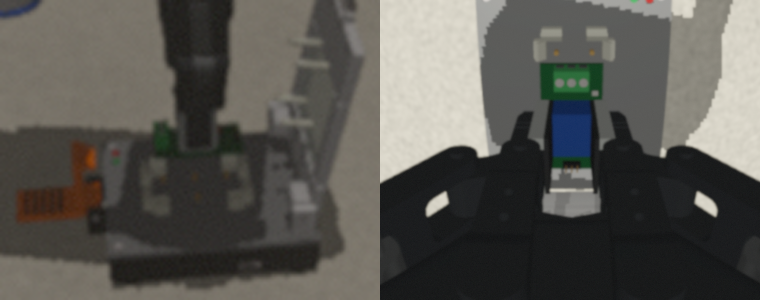

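Left panel: the module is above the nest, clear of the lid. Right panel: the locators are about 1 mm to the +y side of the module. I'm correcting that and lowering to the top of the flares.

Request:
{"name": "step_arm", "arguments": {"plan": "0.07 0.09 1 0 5;0.07 0.09 2 0 5;0.07 0.09 2.5 0 5;0.07 0.09 2.5 0 5;0.07 0.09 2.5 0 5"}}

```text
time_s: 10.65
eef_pos: [593.4, -50.5, 43.6]
ee_rot: [-0.0, 0.048, 0.999, 0.0]
force: [-0.5, -0.1, 0.1]
grip_width: 0.177
```

Request:
{"name": "step_arm", "arguments": {"plan": "0 0 0.1 0 5;0 0 0.2 0 5;0 0 0.3 0 5;0 0 0.4 0 5;0 0 0.4 0 5"}}

```text
time_s: 11.15
eef_pos: [593.3, -50.4, 39.6]
ee_rot: [-0.0, 0.048, 0.999, 0.0]
force: [0.8, 0.3, -0.2]
grip_width: 0.176
```

Request:
{"name": "step_arm", "arguments": {"plan": "0 0 0.1 0 5;0 0 0.15 0 5;0 0 0.2 0 5;0 0 0.2 0 5"}}

```text
time_s: 11.55
eef_pos: [593.3, -50.5, 37.7]
ee_rot: [-0.0, 0.048, 0.999, 0.0]
force: [1.3, 0.5, -0.7]
grip_width: 0.174
```

```bash
python3 - <<'E'
from h import *
for k in range(3):
    s=readout.sense();print(np.round(s['eef_pos'],2),np.round(s['force'],2),np.round(s['wrist_torque'],3)); cams.capture('side')
s,d,i=cap('side','s7.png')
cv2.imwrite('pics/v7.png',cv2.resize(s[220:310,270:380,::-1],(770,630)[:2],interpolation=cv2.INTER_CUBIC)[:600])
E
```

```text
[593.32 -50.48  37.67] [ 1.33  0.54 -0.7 ] [-0.028  0.031  0.038]
[593.34 -50.48  37.72] [-0.49  0.82  0.11] [-0.003 -0.009 -0.004]
[593.35 -50.48  37.73] [-1.28 -0.37 -0.47] [-0.037 -0.007  0.02 ]
```

View pics/v7.png

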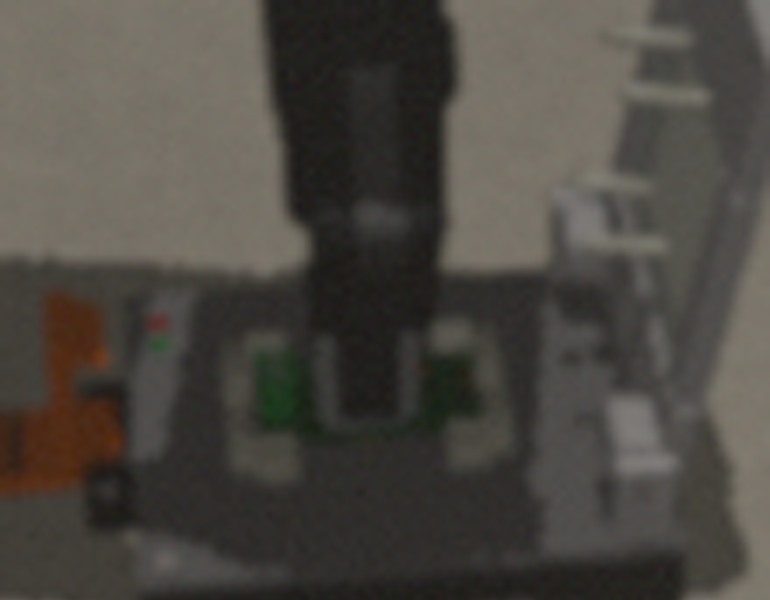

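The module sits between all four locators, the board inside them at roughly (265-500, 355-430), with no force yet. Lowering the last bit onto the pins, then releasing.

Request:
{"name": "step_arm", "arguments": {"plan": "0 0 0.05 0 5;0 0 0.1 0 5;0 0 0.1 0 5"}}

```text
time_s: 12.05
eef_pos: [593.3, -50.5, 36.6]
ee_rot: [-0.0, 0.048, 0.999, 0.0]
force: [-0.4, 0.6, -0.0]
grip_width: 0.177
```

Request:
{"name": "step_arm", "arguments": {"plan": "0 0 0 0 20;0 0 0 0 25;0 0 0 0 32;0 0 0 0 32;0 0 0 0 32"}}

```text
time_s: 12.55
eef_pos: [593.3, -50.5, 36.7]
ee_rot: [0.0, 0.048, 0.999, -0.0]
force: [-0.1, -0.4, 0.0]
grip_width: 0.319
```

Request:
{"name": "step_arm", "arguments": {"plan": "0 0 -0.3 0 32;0 0 -1 0 32;0 0 -3 0 32;0 0 -6 0 32;3 0 -9 0 32;6 0 -11 0 32;9 0 -11 0 32;9 0 -11 0 32;9 0 -11 0 32"}}

```text
time_s: 13.45
eef_pos: [504.1, -41.9, 147.6]
ee_rot: [0.001, 0.048, 0.999, -0.0]
force: [0.7, 0.1, 0.1]
grip_width: 0.318
```

```bash
python3 look.py w8.png module; python3 mod.py w8.png 593.5 -51;python3 - <<'E'
from h import *
s,ds,si=cap('side','s8.png'); im=cv2.imread('pics/w8.png')
a=cv2.resize(s[220:310,270:380,::-1],(400,330),interpolation=cv2.INTER_CUBIC); b=cv2.resize(im[200:400,200:440],(400,330))
cv2.imwrite('pics/v8.png',np.hstack([a,b]))
E
```

```text
13.45 [504.1 -41.9 147.6] [ 8.000e-04  4.820e-02  9.988e-01 -2.000e-04] [0.72 0.1  0.13]
module 0.88 [204. 192.  73.  85.] 3181 med [ 469.  -132.8    5.1] [ 440. -161.    2.] [ 498. -112.   25.]
module 0.75 [321. 340.  33.  55.] 1788 med [586.9 -50.3  36.8] [569. -64.  34.] [619. -38.  52.]
module 0.51 [ 84. 364.  26.  40.] 800 med [ 623.5 -305.9   22.2] [ 609. -322.    1.] [ 647. -299.   28.]
blue 576 [599.1 -51.9] [15.8 31.1] 84.99 50.4 [591.6 -50.7  48.7]
bluetop 422 [594.4 -50.9] [14.7 20.2] 84.99 50.7 [593.8 -50.9  50.7]
green 934 [593.9 -50.6] [26.  50.9] 84.57 35.5 [587.9 -50.5  37.1]
all 1429 [593.8 -50.8] [24.9 50.4] 83.43 39.1 [590.  -50.8  41.7]
```

View pics/v8.png

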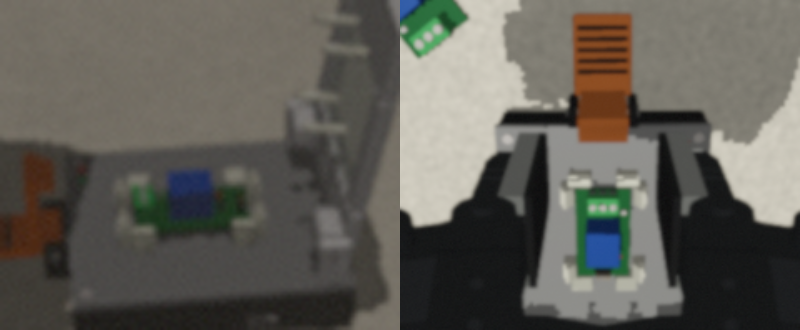

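The module lies in the nest, terminal towards the latch; the wrist fit agrees with the nest centre to within 1 mm. Next I close the gripper and go over and behind the open lid, having checked where the camera body sits.

Request:
{"name": "step_arm", "arguments": {"plan": "0 0 -4.5 0 20;0 0 -9 0 0;-4 0 -10 0 0;-8 0 -10 0 0;-12 0 -10 0 0;-16 0 -10 0 0;-20 -0.03 -10 0 0;-20 -0.03 -10 0 0;-20 -0.03 -10 0 0", "grip_force": 30}}

```text
time_s: 14.5
eef_pos: [703.2, -61.3, 244.7]
ee_rot: [-0.001, 0.048, 0.999, 0.0]
force: [-0.8, 0.5, 0.0]
grip_width: 0.003
```

```bash
cat > pose.py <<'E'
from h import *
s=readout.sense();p=s['eef_pos'][:2]-np.array([593.5,-50.7]);a=np.radians(-5.4)
u=np.array([np.cos(a),np.sin(a)]);v=np.array([-u[1],u[0]])
print('t',s['time_s'],'fix x,y,z',np.round([p@u,p@v,s['eef_pos'][2]],1),'F',np.round(s['force'],1),'q',np.round(s['joints'],2))
E
python3 pose.py; python3 - <<'E'
from h import *
i=cams.camera_info('wrist');R=cv2.Rodrigues(np.array(i['rvec'],float))[0];print('campos',-R.T@np.array(i['tvec']).ravel())
s,d,c=cap('side','s9.png');V,U=np.mgrid[:480,:640];P=pts(c,U,V,d)
a=np.radians(-5.4);q=P[...,:2]-[593.5,-50.7];fx=q@[np.cos(a),np.sin(a)];fy=q@[-np.sin(a),np.cos(a)]
m=(fx>30)&(fx<110)&(abs(fy)<46)&(P[...,2]>60)&(P[...,2]<175);
for z in range(60,175,15):
    k=m&(abs(P[...,2]-z)<7); print(z,k.sum(),np.round(np.percentile(fx[k],[2,50,98]),1) if k.sum() else '')
for r in (100,):
    for t in np.arange(1.75,-.01,-.1): print(round(t,2),np.round([66-r*np.cos(t)+11*np.sin(t),46+r*np.sin(t)+11*np.cos(t)],1))
E
```

```text
t 14.5 fix x,y,z [110.2  -0.3 244.7] F [-0.8  0.5  0. ] q [-0.25  0.75  0.78 -0.    1.61 -1.73]
campos [636.55243988 -54.83270112 388.88624626]
60 85 [61.9 63.5 68.5]
75 170 [55.  65.7 70.7]
90 173 [49.4 68.4 74.1]
105 159 [69.2 71.3 76.4]
120 219 [56.3 73.1 79.3]
135 190 [74.4 76.1 81.8]
150 267 [77.2 80.3 85.3]
165 2 [85.6 85.9 86.2]
1.75 [ 94.6 142.4]
1.65 [ 84.9 144.8]
1.55 [ 74.9 146.2]
1.45 [ 64.9 146.6]
1.35 [ 54.8 146. ]
1.25 [ 44.9 144.4]
1.15 [ 35.2 141.8]
1.05 [ 25.8 138.2]
0.95 [ 16.8 133.7]
0.85 [  8.3 128.4]
0.75 [  0.3 122.2]
0.65 [ -7.  115.3]
0.55 [-13.5 107.6]
0.45 [-19.3  99.4]
0.35 [-24.2  90.6]
0.25 [-28.2  81.4]
0.15 [-31.2  71.8]
0.05 [-33.3  62. ]
```

Request:
{"name": "step_arm", "arguments": {"plan": "0 0 4 0 0;0 0 8 0 0;0 0 10 0 0;0 0 10.3 0 0;0 0 10.3 0 0;0 0 10.3 0 0"}}

```text
time_s: 15.15
eef_pos: [703.3, -61.5, 146.4]
ee_rot: [0.002, 0.048, 0.999, -0.0]
force: [1.2, 0.6, 1.6]
grip_width: 0.003
```

```bash
python3 pose.py
```

```text
t 15.15 fix x,y,z [110.3  -0.4 146.4] F [1.2 0.6 1.6] q [-0.25  0.79  0.96 -0.    1.39 -1.73]
```

Request:
{"name": "step_arm", "arguments": {"plan": "0.8 0 0 0 0;1.4 0 0 0 0;2.0 0 0 0 0;2.7 0 0 0 0;3.5 0 0 0 0;4.5 0 0 0 0;4.5 0 0 0 0"}}

```text
time_s: 15.85
eef_pos: [657.4, -57.0, 144.3]
ee_rot: [0.0, 0.048, 0.999, -0.0]
force: [0.8, -0.3, 0.8]
grip_width: 0.001
```

```bash
python3 pose.py; python3 - <<'E'
from h import *
s,d,c=cap('side','s10.png');cv2.imwrite('pics/v10.png',cv2.resize(s[120:330,230:460,::-1],(640,584)))
E
```

```text
t 15.85 fix x,y,z [ 64.2  -0.2 144.3] F [ 0.8 -0.3  0.8] q [-0.26  0.68  1.16 -0.    1.3  -1.74]
```

View pics/v10.png

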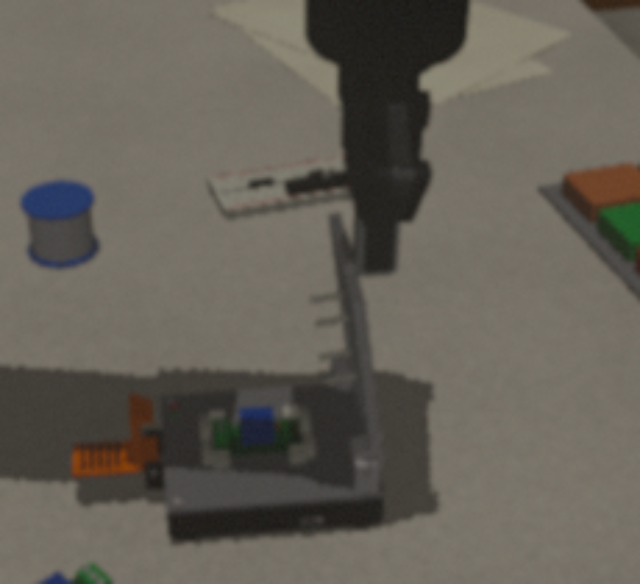

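The finger is behind the lid at (378,240), with the lid just inside vertical and no notable force. Continuing along the arc.

Request:
{"name": "step_arm", "arguments": {"plan": "0.94 0 0 0 0;1.93 0 0.1 0 0;2.9 0 0.3 0 0;3.84 0 0.65 0 0;4.74 0 1.1 0 0;5.6 0 1.6 0 0;6.4 0 2.2 0 0;7.1 0 2.9 0 0;7.8 0 3.7 0 0;7.8 0 3.7 0 0"}}

```text
time_s: 16.9
eef_pos: [579.9, -49.5, 106.1]
ee_rot: [-0.001, 0.048, 0.999, 0.0]
force: [0.6, -1.3, 1.2]
grip_width: 0.003
```

```bash
python3 pose.py
```

```text
t 16.9 fix x,y,z [-1.370e+01 -1.000e-01  1.061e+02] F [ 0.6 -1.3  1.2] q [-0.29  0.56  1.48 -0.    1.11 -1.76]
```

Request:
{"name": "step_arm", "arguments": {"plan": "0.56 0 0.67 0 0;1.05 0 1.55 0 0;1.45 0 2.4 0 0;1.7 0 3.1 0 0;1.85 0 3.7 0 0;1.9 0 4.1 0 0;2.0 0 4.4 0 0;2.0 0 4.4 0 0;2.0 0 4.4 0 0"}}

```text
time_s: 17.8
eef_pos: [560.5, -47.6, 62.9]
ee_rot: [-0.0, 0.048, 0.999, 0.0]
force: [-0.3, -0.0, 2.6]
grip_width: 0.003
```

```bash
python3 pose.py;python3 - <<'E'
from h import *
s,d,c=cap('side','s11.png');cv2.imwrite('pics/v11.png',cv2.resize(s[200:320,240:400,::-1],(720,540),interpolation=cv2.INTER_CUBIC))
E
```

```text
t 17.8 fix x,y,z [-33.1   0.   62.9] F [-0.3 -0.   2.6] q [-0.29  0.58  1.57  0.    0.99 -1.77]
```

View pics/v11.png

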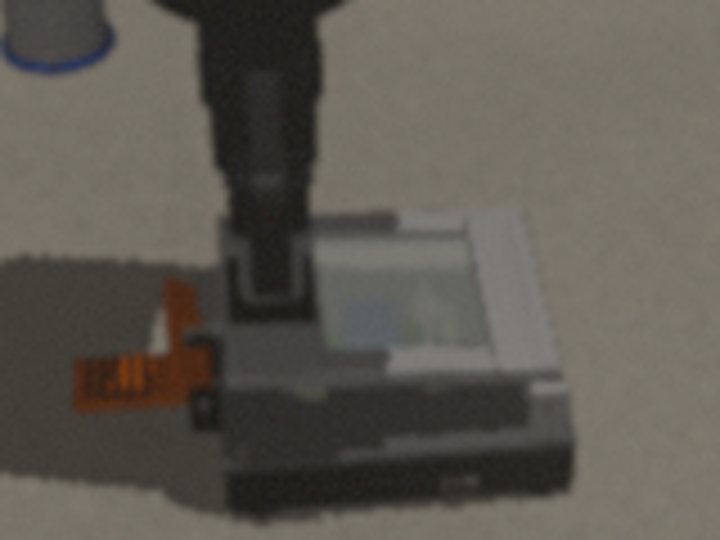

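The fingertips rest on the black pad at (270,290), with the lid nearly shut and 2.6 N. Pressing slowly.

Request:
{"name": "step_arm", "arguments": {"plan": "0 0 0.1 0 0;0 0 0.2 0 0;0 0 0.3 0 0;0 0 0.35 0 0;0 0 0.4 0 0;0 0 0.4 0 0"}}

```text
time_s: 18.45
eef_pos: [560.4, -47.6, 58.7]
ee_rot: [-0.0, 0.048, 0.999, 0.0]
force: [-3.6, 0.5, 3.7]
grip_width: -0.001
```

Request:
{"name": "step_arm", "arguments": {"plan": "0 0 0.04 0 0;0 0 0.08 0 0;0 0 0.08 0 0"}}

```text
time_s: 18.75
eef_pos: [560.5, -47.6, 58.5]
ee_rot: [0.0, 0.048, 0.999, -0.0]
force: [-5.5, 1.5, 8.5]
grip_width: 0.002
```

Request:
{"name": "step_arm", "arguments": {"plan": "0.01 0 0.03 0 0;0.02 0 0.05 0 0;0.02 0 0.05 0 0"}}

```text
time_s: 19.05
eef_pos: [560.4, -47.6, 58.4]
ee_rot: [0.0, 0.048, 0.999, -0.0]
force: [-6.1, 1.0, 11.1]
grip_width: 0.001
```

```bash
python3 pose.py
```

```text
t 19.05 fix x,y,z [-33.2  -0.   58.4] F [-6.1  1.  11.1] q [-0.29  0.58  1.58 -0.    0.98 -1.77]
```

Request:
{"name": "step_arm", "arguments": {"plan": "0.06 0 0.02 0 0;0.1 0 0.05 0 0;0.1 0 0.05 0 0"}}

```text
time_s: 19.35
eef_pos: [560.4, -47.6, 58.3]
ee_rot: [0.002, 0.048, 0.999, -0.0]
force: [-0.8, 1.2, 11.2]
grip_width: 0.004
```

Request:
{"name": "step_arm", "arguments": {"plan": "0 0 0.02 0 0;0 0 0.04 0 0;0 0 0.04 0 0"}}

```text
time_s: 19.65
eef_pos: [560.3, -47.6, 58.0]
ee_rot: [0.002, 0.048, 0.999, -0.0]
force: [-2.9, 1.3, 13.4]
grip_width: 0.001
```

Request:
{"name": "step_arm", "arguments": {"plan": "0 0 0.02 0 0;0 0 0.03 0 0;0 0 0.03 0 0"}}

```text
time_s: 19.95
eef_pos: [560.3, -47.6, 57.8]
ee_rot: [0.002, 0.048, 0.999, -0.0]
force: [-2.7, 2.0, 12.9]
grip_width: -0.001
```

Request:
{"name": "step_arm", "arguments": {"plan": "0 0 0.02 0 0;0 0 0.03 0 0;0 0 0.03 0 0"}}

```text
time_s: 20.25
eef_pos: [560.3, -47.6, 57.6]
ee_rot: [0.002, 0.048, 0.999, -0.0]
force: [-3.2, 1.6, 14.6]
grip_width: 0.0
```

```bash
python3 pose.py
```

```text
t 20.25 fix x,y,z [-33.4  -0.   57.6] F [-3.2  1.6 14.6] q [-0.29  0.58  1.58  0.    0.97 -1.77]
```

Request:
{"name": "step_arm", "arguments": {"plan": "0 0 0.01 0 0;0 0 0.02 0 0;0 0 0.02 0 0"}}

```text
time_s: 20.55
eef_pos: [560.1, -47.6, 56.5]
ee_rot: [0.001, 0.048, 0.999, -0.0]
force: [-1.5, 0.8, 6.9]
grip_width: -0.0
```

Request:
{"name": "step_arm", "arguments": {"plan": "0 0 0.01 0 0;0 0 0.02 0 0;0 0 0.02 0 0"}}

```text
time_s: 20.85
eef_pos: [560.1, -47.6, 56.3]
ee_rot: [0.001, 0.048, 0.999, -0.0]
force: [-1.5, 1.3, 6.7]
grip_width: -0.003
```

Force fell from 14.6 to 6.9 N as z dropped 1.1 mm, so the hook snapped over. Easing off slowly and backing away.

Request:
{"name": "step_arm", "arguments": {"plan": "0 0 -0.1 0 0;0 0 -0.3 0 0;0 0 -0.8 0 0;0 0 -2 0 0;0 0 -5 0 0;0 0 -9 0 0;3 0 -12 0 0;6 0 -12 0 0;9 0 -12 0 0;9 0 -12 0 0"}}

```text
time_s: 21.85
eef_pos: [467.3, -38.3, 176.5]
ee_rot: [-0.0, 0.048, 0.999, -0.0]
force: [0.3, 1.0, 0.4]
grip_width: -0.0
```

```bash
python3 pose.py;python3 look.py w12.png lid_press; python3 - <<'E'
from h import *
s,d,c=cap('side','s12.png');V,U=np.mgrid[:480,:640];P=pts(c,U,V,d);q=P[...,:2]-[593.5,-50.7];a=np.radians(-5.4)
fx=q@[np.cos(a),np.sin(a)];fy=q@[-np.sin(a),np.cos(a)]
for lo,hi in((-48,-22),(15,40)):
    for y0,y1 in((-44,-20),(-15,15),(20,44)):
        k=(fx>lo)&(fx<hi)&(fy>y0)&(fy<y1); print(lo,y0,np.round(np.median(P[k][:,2]),1))
k=(abs(fx+80)<35)&(abs(fy)<12)&(P[...,2]>59);print('hook',k.sum(),np.round([fx[k].min(),fx[k].max(),P[k][:,2].max()],1))
b=cv2.imread('pics/w12.png')
cv2.imwrite('pics/v12.png',np.hstack([cv2.resize(s[200:320,240:400,::-1],(400,300),interpolation=cv2.INTER_CUBIC),cv2.resize(b[150:450,120:520],(400,300))]))
E
```

```text
t 21.85 fix x,y,z [-126.8    0.5  176.5] F [0.3 1.  0.4] q [-0.33  0.24  1.74 -0.    1.16 -1.81]
21.85 [467.3 -38.3 176.5] [-1.000e-04  4.810e-02  9.988e-01 -0.000e+00] [0.27 1.04 0.38]
lid_press 0.67 [323. 356. 111.  84.] 600 med [556.  -52.4  56.7] [476. -90.  53.] [622.  -3. 220.]
-48 -44 54.1
-48 -15 57.6
-48 20 57.5
15 -44 51.7
15 -15 54.2
15 20 55.3
hook 775 [-114.9  -45.3  435.1]
```

View pics/v12.png

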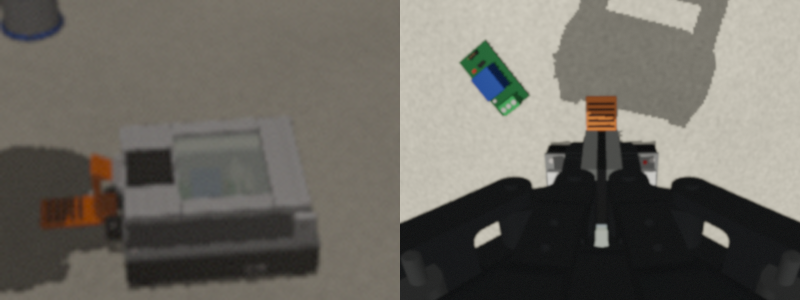

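The lid stays shut with the hand clear: the pad top is at 57.6 mm, the hook is upright at (100,165), and the module shows under the window. Handing in.

```bash
python3 -c "
from rig import workorder;print(workorder.finish_job())"
```

```text
the job is handed in; nothing more can be done
None
```

The job is done and handed in at about 22 s. The latch opened at about 7 N and the small green module went into the nest with its terminal towards the latch. I then swung the lid down from behind and pressed it shut.

**Latching:** the force peaked at about 15 N, then fell to 6.9 N as the lid dropped 1.1 mm and the hook snapped over.

**Last checks:**
- With the hand clear, the lid stayed shut. The pad top read 57.6 mm against a nominal 57 mm, and the hook stood upright.
- After release and before closing, the module fitted to within about 1 mm of the nest centre, at the right height and parallel to the fixture.
- I never touched the red or the larger board, the breadboard, the spool or the screwdriver. I did not re-measure their positions at the end.

**Not confirmed:**
- My last depth check of the hook was spoiled because the arm's own pixels fell in the region, so I judged the hook from the picture.
- I couldn't measure the pin travel or the clamped module height directly.
- While I closed the gripper on the module, it pressed on the board with about 6 N for a moment. There was no visible effect.

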